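Arm the griddle switch under its sprung splash guard with the turner

TASK

Switch the griddle on with the black turner: take the turner, which stands on edge in the wooden rack, lay it flat on the counter and let go, then take it again across the width of its handle. With its blade lift the sprung red splash guard of the steel switch box, push the white toggle beneath all the way over (away from the guard's lip), draw the blade out so that the guard drops shut, and lay the turner flat on the counter and let go. Only the turner may touch the switch box, and the ramekin, lime squeezer and salt jar stay where they are.

Things in the scene. Friction and masses are not known exactly. Their poses are not given: they have to be found in the camera images.
- turner: loose straight black nylon turner, about 110 g, 280 mm long, both faces alike. Origin on its centre line at mid thickness, near the centre of mass; +x to the blade, y across the width, z across the thickness. Handle x = -135 to +60 mm, 28 wide, 16 thick; blade x = 50 to 145 mm, 64 wide, 5 thick, same mid plane. Starts on edge in the rack (y vertical); flat on the counter its origin is 8 mm up, either face up
- rack: fixed wooden rack, origin under it on the counter, x along the turner it holds, z up. Base x = -100 to 70 mm, 100 wide, 10 high. Two combs, 14 mm thick, 40 wide, 55.5 high, at x = -85 and +35 mm carry the handle in slots open at the top, 19 mm wide, floor at 35.5 mm; the handle is free between them, its centre line 49.6 mm up, the turner's origin 6 mm behind to 2 mm ahead of the rack's
- switchbox: fixed steel switch box on the counter, origin on the counter below the toggle's pivot, x away from the guard's lip (the lip side, at -x, roughly faces the robot), z up. Deck 50 mm above the counter, from x = -36 to +76 mm, 120 mm wide; a back wall at x = 56 to 76 mm rises to 90 mm and carries the guard
- guard (a joint): opening angle (rad) of the red guard, 0 shut to 1.3; hinge along y at x = 46, z = 88 mm of the switch box. A spring shuts it: 2 to 3 N at the lip lifts it. Shut, it is a hood 116 mm wide with a clear top 88 mm up, cheeks outside y = +-54 mm, a front wall at x = -46 to -52 mm and at its foot a lip flange out to x = -74 mm; both end 46 mm above the counter with free space beneath
- guard_lip (a point): middle of the front bottom edge of the guard's lip flange (moves with the guard)
- toggle (a joint): angle (rad) of the white toggle, 0 (off, leaning 0.4 rad to -x of the switch box, to the lip) to 0.8 (on, leaning 0.4 rad to +x); it stays where left; starts at 0 to 0.12. About 2 to 3 N near its tip moves it
- toggle_tip (a point): centre of the toggle's ball end, 11 mm diameter, 30 mm from the pivot, which is on the deck; bat 8 mm thick
- ramekin: loose white ceramic ramekin, 86 mm across, 45 mm high, origin under its centre; a bystander
- squeezer: loose steel lime squeezer lying open, about 200 by 150 mm, 30 mm high; origin on the counter under it; a bystander
- saltjar: loose glass salt jar with steel cap, 64 mm across, 100 mm high, origin under its centre; a bystander

How it is judged:
On the way, in this order (a step that is already met when the one before it is completed fails the run):
1. the turner lies flat on the counter, let go (angle between the z axis of turner and the z axis of switchbox, either way round below 0.1 rad and height (world z) of turner below 0.0125 m and contact force between the fingers and turner below 0.2 N), for 0.1 s.
2. the guard is lifted on the turner, 0.1 rad or more, toggle not yet over (value of joint guard above 0.1 rad and value of joint toggle below 0.4 rad and contact force between turner and switchbox above 0.3 N), for 0.05 s.
3. the toggle is pushed over (0.65 rad or more) under the lifted guard (value of joint toggle above 0.65 rad and value of joint guard above 0.05 rad), for 0.05 s.
At the end, for the whole second after the job is handed in: toggle over (0.65 rad or more), guard shut (under 0.04 rad), turner lying flat on the counter (within 0.1 rad, origin under 12.5 mm up), at rest, clear of the switch box and let go (value of joint toggle above 0.65 rad and value of joint guard below 0.04 rad and angle between the z axis of turner and the z axis of switchbox, either way round below 0.1 rad and height (world z) of turner below 0.0125 m and linear speed of turner below 0.02 m/s and contact force between turner and switchbox below 0.1 N); the robot touches nothing.
It fails at once if the gripper or arm touches the switch box, guard or toggle (contact force between any of the fingers, the arm and switchbox above 1 N).
It fails at once if the ramekin, lime squeezer or salt jar is shifted more than 20 mm (distance of any of ramekin, squeezer, saltjar from where it was at the start of the episode above 0.02 m).
It also fails if it takes over 67 s, if anything falls off the work surface, if the arm or the gripper's body presses on something with over 40 N, if the wrist force passes 120 N, or if a joint passes its speed limit or range.

ROBOT

A 7-joint arm with a two-finger parallel gripper is mounted at the origin on the work surface. World frame = base frame: x ahead of the robot, y to its left, z up, the work surface at z = 0. Lengths are in m, angles in rad, forces in N, time in s.
With the tool pointing down it reaches from about 0.425 to 0.875 m from the base axis. Payload 4.7 kg.
Tool frame: the origin (TCP) lies where the fingers leave the gripper's body, on its centre line; the fingertips stand 70 mm ahead of it and the grasp point (between the pads) lies 51 mm ahead of it; z points along the fingers, y is the line along which they close (so a half turn about z gives the same grasp; the last joint's range is limited). The gripper opens to 87 mm and grips with 3 to 60 N. Pads are 19 mm wide; open, the fingers measure 117 mm over their backs; the gripper's body (75 mm by 190 mm) begins 51 mm behind the grasp point.
Start: joints at [-1.114, 0.321, -0.07, 1.45, 0.023, 1.371, -0.057], TCP at [0.279, 0.587, 0.292] pointing down, gripper open.
Joint ranges: [-2.86, 2.86], [-0.3, 2.09], [-1.38, 1.24], [0.06, 2.45], [-1.56, 4.7], [0.09, 2.05], [-2.69, 2.69]. Speed limits (rad/s): [2.57, 2.57, 3.14, 3.14, 3.14, 3.14, 3.14].

INTERFACE

Orientations are given as a rotation vector (axis times angle).
In Python, from bench import get_state, get_image, get_calibration, close_job gives the robot as it stands.
- The arm moves only by the tool send_rows, never from a script. Its argument "rows" is a list of rows, each an object of numbers: "hand": the finger opening in mm, from 0 to 87; "x", "y", "z": the shift along the world's x, y, z in mm; "roll": the turn about the world's z in degrees. A call has 1 to 10 rows; each row shifts and turns the commanded pose from where the row before left it; what a row does not reach is not made up. A row lasts 1/10 s, in which the tool goes at most 50 mm and 8.59 degrees, less where a joint would pass 70% of its speed; a pose out of reach is approached as far as the arm can. A call is refused whole if a number of a shift passes 50 or a number of a turn 8.59, either way. A call with a gripper value outside its range is refused whole. The fingers move at their own pace and stop on an object; "force" is the grip in N (left out, the last holds). Time passes only in rows, so rows that do not move let the fingers close. It gives the time, the measured TCP pose, the force, the opening and the grip force at its end, in the units of the state.
- get_state(): the state, without advancing time (a new reading comes with each control period).
- get_image(name): name is "scene" or "top" or "wrist"; returns the picture (480x640x3 uint8, blue, green, red); there is no depth.
- get_calibration(name): a dict with "mtx" (3x3 intrinsics, pixels), "world_from_camera" (4x4, takes a point from camera to world coordinates). Camera axes: x right, y down, z forward; pixel columns grow to the right and rows downward; lengths in m; the calibration is good to about 2 mm. A picture is of the moment at which its call begins: read the wrist's pose just before it. get_calibration takes no time and is no camera call; for the wrist camera it gives the pose at the moment of the call.
- close_job(): hands the job in; it is judged then, once.
The state is a dict: "time": time; "joint_positions": joint angles; "qd": joint speeds; "joint_torque": joint torques, N m; "position": TCP position; "tool_rot": TCP orientation; "ft_force": force on the tool from outside, world axes, zero at the start; "torque": the same for the moment, N m; "grip_width": opening from 0.0 (shut) to 1.0 (fully open); "grip_force": force on a finger pad.
Only numpy, scipy, OpenCV 4.12 (cv2) and the standard library are available. Lean on these libraries where they do the work, as an engineer would, in place of code of your own. Each camera call takes 0.05 s, during which the arm holds its last target. There are 200 camera calls.

## Working session

There is one attempt and no reset: what is moved stays moved. The work goes in short steps, Python scripts to look and compute and a tool call to move; the robot and the scene stay as the last step left them, time stands still between calls to the robot, and variables do not carry over. Pictures are saved under pics/ and viewed, at most 10 in all, crops included, and the job is handed in when it is done.

Besides the shell and the picture viewer there is one more tool, called after "Call:" as name([rows], argument=value, ...), one row to a line, values as JSON. send_rows: Moves the arm, as the interface text tells. Its arguments: {"type":"object","properties":{"rows":{"type":"array","items":{"type":"object","properties":{"hand":{"type":"number"},"x":{"type":"number"},"y":{"type":"number"},"z":{"type":"number"},"roll":{"type":"number"}}}},"force":{"type":"number"}},"required":["rows"]}

```bash
mkdir -p pics; ls; python3 - <<'E'
from bench import *
import cv2,numpy as np
s=get_state();print(s)
for n in("scene","top"):
    im=get_image(n);cv2.imwrite(f"pics/{n}0.png",im);c=get_calibration(n);print(n,np.round(c["mtx"],1).tolist(),np.round(c["world_from_camera"],4).tolist())
E
```

```text
pics
{'time': 0.0, 'joint_positions': array([-1.11387394,  0.32181268, -0.070117  ,  1.45167453,  0.02256968,
        1.37077145, -0.05688749]), 'qd': array([-3.90763223e-04, -1.00205423e-03, -6.51185435e-04, -7.84817008e-05,
       -1.12646008e-03,  2.04350785e-03,  6.69957831e-04]), 'joint_torque': array([ 2.09158702e-04, -4.91277015e+01, -4.04099207e-01, -3.12529492e+01,
       -6.40160521e-02,  4.36687970e-02,  1.75175569e-04]), 'position': array([0.27835458, 0.58692352, 0.29116855]), 'tool_rot': array([-6.89732218e-01, -3.06457595e+00,  2.89748389e-03]), 'ft_force': array([-0.4533774 , -1.31251005, -0.28564915]), 'torque': array([-0.00145351,  0.0008536 ,  0.02190996]), 'grip_force': 0.0, 'grip_width': 1.002423526216906}
scene [[608.8, 0.0, 319.1], [0.0, 608.8, 226.9], [0.0, 0.0, 1.0]] [[-0.7384, 0.3827, -0.5553, 1.5768], [0.6743, 0.4255, -0.6035, 1.0773], [0.0053, -0.8201, -0.5722, 1.0795], [0.0, 0.0, 0.0, 1.0]]
top [[433.5, 0.0, 320.4], [0.0, 433.5, 245.3], [0.0, 0.0, 1.0]] [[0.0161, -0.9986, 0.0511, 0.5574], [-0.9998, -0.0168, -0.013, 0.0227], [0.0138, -0.0508, -0.9986, 1.202], [0.0, 0.0, 0.0, 1.0]]
```

View pics/top0.png

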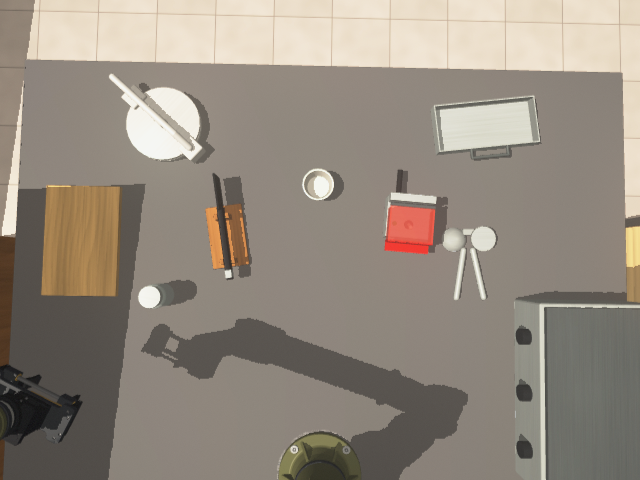

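View pics/scene0.png

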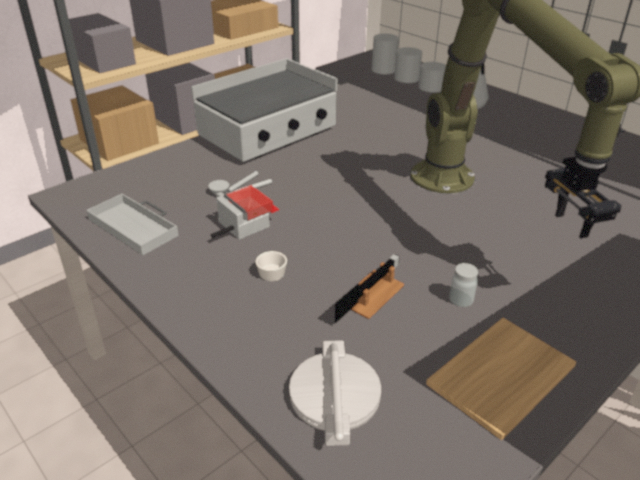

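The top view shows the turner in its orange rack, with the blade at (216,178) and the handle end at (229,274). The red guard is at (410,225) with its lip at row ~250 towards the robot. The ramekin is at (319,184), the squeezer at (468,260) and the jar at (150,296).

```bash
cat > h.py <<'E'
from bench import *
import cv2,numpy as np
def ray(n,uv,z,c=None):
    c=c or get_calibration(n);T=c["world_from_camera"];p=np.array(uv,float).reshape(-1,2)
    d=np.c_[(p-c["mtx"][:2,2])/[c["mtx"][0,0],c["mtx"][1,1]],np.ones(len(p))]@T[:3,:3].T
    return T[:3,3]+d*((z-T[2,3])/d[:,2])[:,None]
def big(m):
    cs,_=cv2.findContours(m.astype(np.uint8),cv2.RETR_EXTERNAL,cv2.CHAIN_APPROX_NONE);return max(cs,key=cv2.contourArea)[:,0,:]
E
python3 - <<'E'
from h import *
im=cv2.imread("pics/top0.png");hsv=cv2.cvtColor(im,cv2.COLOR_BGR2HSV).astype(int);H,S,V=hsv[...,0],hsv[...,1],hsv[...,2]
red=((H<5)|(H>174))&(S>150)&(V>90);r=big(red)
def box(c,z,n):
    P=ray("top",c,z)[:,:2]; b=cv2.minAreaRect((P*1000).astype(np.float32));print(n,np.round(b[0],1),np.round(b[1],1),round(b[2],1),np.round(cv2.boxPoints(b)).tolist())
box(r,.07,"guard70");print(r.min(0),r.max(0))
rim=np.zeros((480,640),bool);rim[200:275,195:255]=1
org=(H>5)&(H<20)&(S>120)&rim
m=org.copy();o=cv2.morphologyEx(m.astype(np.uint8),cv2.MORPH_CLOSE,np.ones((15,15)));box(big(o),.01,"rack")
q=np.zeros((480,640),bool);q[170:282,205:240]=1
dk=(V<45)&q; t=big(dk);box(t,.065,"turner")
for v in range(176,280,8):
    u=np.where(dk[v])[0];print(v,u.min() if len(u) else None,u.max() if len(u) else None,end="; ")
for n,uv in(("ram",(319,184)),("jar",(150,296)),("sq",(469,250)),("sqw",(457,298)),("toolim",(300,270))):print(n,np.round(ray("top",uv,.03),3))
cv2.imwrite("pics/c.png",cv2.resize(np.hstack([im[165:290,190:260],im[165:290,370:450]]),None,fx=4.5,fy=4.5,interpolation=cv2.INTER_CUBIC))
E
```

```text
guard70 [ 661.  -225.5] [124.2 119. ] 85.8 [[597.0, -283.0], [716.0, -292.0], [725.0, -168.0], [606.0, -159.0]]
[385 206] [434 253]
rack [640.2 264.8] [168.6  98.6] 9.2 [[549.0, 300.0], [565.0, 203.0], [731.0, 230.0], [715.0, 327.0]]Traceback (most recent call last):
  File "<stdin>", line 11, in <module>
  File "h.py", line 8, in big
    cs,_=cv2.findContours(m.astype(np.uint8),cv2.RETR_EXTERNAL,cv2.CHAIN_APPROX_NONE);return max(cs,key=cv2.contourArea)[:,0,:]
                                                                                             ~~~^^^^^^^^^^^^^^^^^^^^^^^^
ValueError: max() iterable argument is empty
```

```bash
python3 - <<'E'
from h import *
im=cv2.imread("pics/top0.png");hsv=cv2.cvtColor(im,cv2.COLOR_BGR2HSV).astype(int);H,S,V=hsv[...,0],hsv[...,1],hsv[...,2]
red=((H<5)|(H>174))&(S>150)&(V>60)
pts=[(u,np.where(red[:,u])[0].max()+.5) for u in range(389,431)]
P=ray("top",pts,.048)*1000
k,b=np.polyfit(P[:,1],P[:,0],1);print("lip x=",k,"*y+",b,"yaw",np.degrees(np.arctan(-k)))
c=big(red);L=ray("top",[c[c[:,0].argmin()],c[c[:,0].argmax()]],.05)*1000;print("extremes",L)
for n,uv in(("ram",(319,184)),("jar",(150,296)),("sq",(469,250)),("sqw",(457,298))):print(n,np.round(ray("top",uv,.03)[0],3))
g=V[:, :]
rows=[]
for v in range(180,270,6):
    w=V[v,205:240];rows.append((v,205+int(w.argmin()),int(w.min())))
print(rows)
s=get_state();from scipy.spatial.transform import Rotation as R
print(R.from_rotvec(s["tool_rot"]).as_matrix().round(3).tolist())
E
```

```text
lip x= -0.0032261013093264276 *y+ 602.834697194624 yaw 0.18484134804821956
extremes [[ 633.36309618 -164.33579868   50.        ]
 [ 691.96596727 -295.3883071    50.        ]]
ram [0.785 0.014 0.03 ]
jar [0.474 0.461 0.03 ]
sq [ 0.611 -0.397  0.03 ]
sqw [ 0.481 -0.364  0.03 ]
[(180, 217, 60), (186, 216, 60), (192, 217, 59), (198, 219, 57), (204, 221, 56), (210, 223, 57), (216, 223, 54), (222, 224, 55), (228, 225, 56), (234, 226, 56), (240, 226, 57), (246, 227, 56), (252, 228, 56), (258, 229, 55), (264, 230, 55)]
[[-0.904, 0.428, -0.001], [0.428, 0.904, -0.002], [-0.0, -0.002, -1.0]]
```

Call:
send_rows([
  {"x": 31, "y": -27, "roll": 3.5, "hand": 60},
  {"x": 31, "y": -27, "roll": 3.5},
  {"x": 31, "y": -27, "roll": 3.5},
  {"x": 31, "y": -27, "roll": 3.5},
  {"x": 31, "y": -27, "roll": 3.5},
  {"x": 31, "y": -27, "roll": 3.5},
  {"x": 31, "y": -27, "roll": 3.5},
  {"x": 31, "y": -27, "roll": 3.5},
  {"x": 31, "y": -27, "roll": 3.5},
  {"x": 31, "y": -27, "roll": 3},
])

```text
schema error: expected keys hand, x, y, z, roll
```

Call:
send_rows([
  {"x": 32, "y": -25},
  {"x": 33, "y": -25},
  {"z": -10},
  {},
])

```text
schema error: expected keys hand, x, y, z, roll
```

```bash
python3 - <<'E'
from h import *
s=get_state();c=get_calibration("wrist");im=get_image("wrist");cv2.imwrite("pics/w1.png",im)
print(s["time"],s["position"],s["tool_rot"],np.round(c["world_from_camera"],3).tolist(),np.round(c["mtx"]).tolist())
E
```

```text
0.1 [0.27837857 0.58695907 0.29128511] [-6.89779356e-01 -3.06462715e+00  2.64319907e-03] [[0.429, 0.87, 0.242, 0.214], [0.903, -0.413, -0.116, 0.619], [-0.001, 0.268, -0.963, 0.383], [0.0, 0.0, 0.0, 1.0]] [[393.0, 0.0, 317.0], [0.0, 393.0, 239.0], [0.0, 0.0, 1.0]]
```

View pics/w1.png

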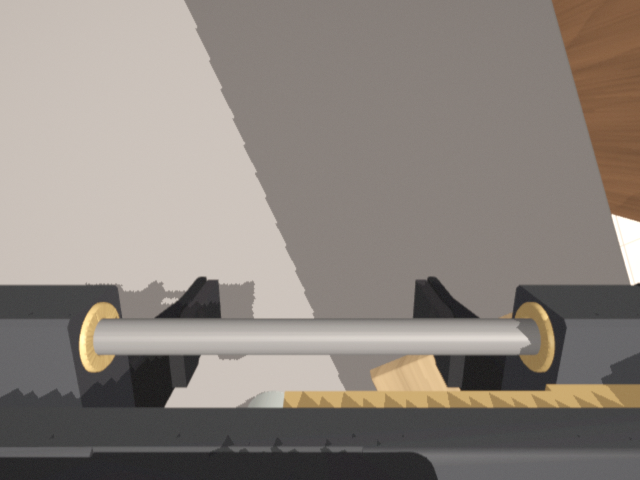

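The calls need every key. This wrist picture shows only the fingers over empty counter; I had not moved yet.

Call:
send_rows([
  {"x": 31, "y": -27, "z": 0, "roll": 3.5, "hand": 60},
  {"x": 31, "y": -27, "z": 0, "roll": 3.5, "hand": 60},
  {"x": 31, "y": -27, "z": 0, "roll": 3.5, "hand": 60},
  {"x": 31, "y": -27, "z": 0, "roll": 3.5, "hand": 60},
  {"x": 31, "y": -27, "z": 0, "roll": 3.5, "hand": 60},
  {"x": 31, "y": -27, "z": 0, "roll": 3.5, "hand": 60},
  {"x": 31, "y": -27, "z": 0, "roll": 3.5, "hand": 60},
  {"x": 31, "y": -27, "z": 0, "roll": 3.5, "hand": 60},
  {"x": 31, "y": -27, "z": 0, "roll": 3.5, "hand": 60},
  {"x": 31, "y": -27, "z": 0, "roll": 3, "hand": 60},
])

```text
time: 1.15
position: [0.5895, 0.3161, 0.292]
tool_rot: [0.254, -3.131, 0.0]
ft_force: [0.5, -0.2, 2.0]
grip_width: 0.69
grip_force: 0.0
```

Call:
send_rows([
  {"x": 32, "y": -25, "z": 0, "roll": 0, "hand": 60},
  {"x": 33, "y": -25, "z": 0, "roll": 0, "hand": 60},
  {"x": 0, "y": 0, "z": -30, "roll": 0, "hand": 60},
  {"x": 0, "y": 0, "z": -30, "roll": 0, "hand": 60},
  {"x": 0, "y": 0, "z": 0, "roll": 0, "hand": 60},
  {"x": 0, "y": 0, "z": 0, "roll": 0, "hand": 60},
])

```text
time: 1.75
position: [0.6531, 0.2676, 0.2319]
tool_rot: [0.251, -3.13, 0.001]
ft_force: [-0.4, 0.4, 0.9]
grip_width: 0.688
grip_force: 0.0
```

```bash
python3 - <<'E'
from h import *
s=get_state();c=get_calibration("wrist");im=get_image("wrist");cv2.imwrite("pics/w2.png",im)
from scipy.spatial.transform import Rotation as R
y=R.from_rotvec(s["tool_rot"]).as_matrix()[:,1]
print(s["time"],s["position"],np.degrees(np.arctan2(y[1],y[0])),s["grip_width"],s["ft_force"])
T=c["world_from_camera"];
for p in ((.653,.267,.0636),(.6,.2585,.0636),(.653+.08,.267+.013,.082)):
    q=np.linalg.inv(T)@np.r_[p,1];print(c["mtx"]@q[:3]/q[2])
E
```

```text
1.75 [0.65310095 0.26755769 0.2319416 ] 99.16262506205824 0.6883079115976106 [-0.38467769  0.37395424  0.87389054]
[315.65369167 237.74245715   1.        ]
[315.63773334 158.2903346    1.        ]
[315.87653599 356.69045731   1.        ]
```

View pics/w2.png

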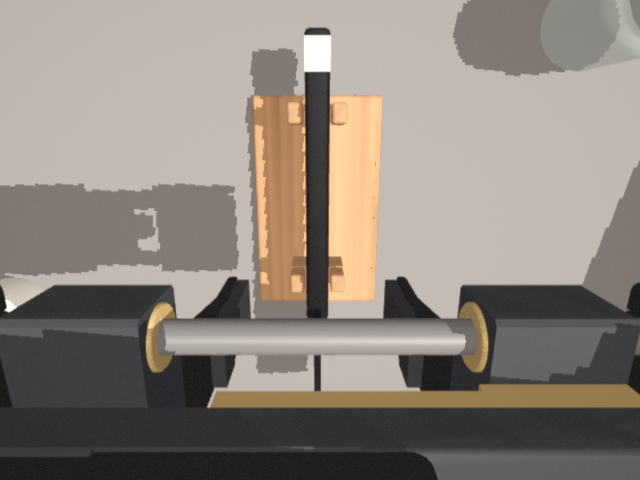

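The handle's centre line is at u≈317, within 1 mm of the prediction (315.6), with the combs at v=113 and 275. I go straight down and grip.

Call:
send_rows([
  {"x": 0, "y": 0, "z": -40, "roll": 0, "hand": 60},
  {"x": 0, "y": -1, "z": -40, "roll": 0, "hand": 60},
  {"x": 0, "y": 0, "z": -30, "roll": 0, "hand": 60},
  {"x": 0, "y": 0, "z": -22, "roll": 0, "hand": 60},
  {"x": 0, "y": 0, "z": 0, "roll": 0, "hand": 0},
  {"x": 0, "y": 0, "z": 0, "roll": 0, "hand": 0},
  {"x": 0, "y": 0, "z": 0, "roll": 0, "hand": 0},
  {"x": 0, "y": 0, "z": 0, "roll": 0, "hand": 0},
  {"x": 0, "y": 0, "z": 0, "roll": 0, "hand": 0},
], force=35)

```text
time: 2.7
position: [0.6543, 0.2667, 0.102]
tool_rot: [-0.25, 3.129, 0.001]
ft_force: [0.4, -1.0, 0.3]
grip_width: 0.321
grip_force: 0.0
```

Call:
send_rows([
  {"x": 0, "y": 0, "z": 0, "roll": 0, "hand": 0},
  {"x": 0, "y": 0, "z": 0, "roll": 0, "hand": 0},
  {"x": 0, "y": 0, "z": 0, "roll": 0, "hand": 0},
  {"x": 0, "y": 0, "z": 0, "roll": 0, "hand": 0},
])

```text
time: 3.1
position: [0.6537, 0.2666, 0.1009]
tool_rot: [-0.25, 3.131, 0.001]
ft_force: [-0.5, 0.6, 3.4]
grip_width: 0.183
grip_force: 35.0
```

Call:
send_rows([
  {"x": 0, "y": 0, "z": 10, "roll": 0, "hand": 0},
  {"x": 0, "y": 0, "z": 20, "roll": 0, "hand": 0},
  {"x": 0, "y": 0, "z": 30, "roll": 0, "hand": 0},
  {"x": 0, "y": 0, "z": 30, "roll": 0, "hand": 0},
  {"x": 0, "y": 0, "z": 0, "roll": 0, "hand": 0},
])

```text
time: 3.6
position: [0.656, 0.267, 0.1961]
tool_rot: [-0.249, 3.123, 0.004]
ft_force: [0.3, 0.1, -0.1]
grip_width: 0.181
grip_force: 35.0
```

Call:
send_rows([
  {"x": -20, "y": -31, "z": 0, "roll": -2, "hand": 0},
  {"x": -21, "y": -31, "z": 0, "roll": -2, "hand": 0},
  {"x": -21, "y": -31, "z": 0, "roll": -2, "hand": 0},
  {"x": -21, "y": -31, "z": 0, "roll": -2, "hand": 0},
  {"x": -21, "y": -31, "z": 0, "roll": -2, "hand": 0},
  {"x": -21, "y": -31, "z": -20, "roll": -3, "hand": 0},
  {"x": 0, "y": 0, "z": -40, "roll": 0, "hand": 0},
  {"x": 0, "y": 0, "z": -40, "roll": 0, "hand": 0},
  {"x": 0, "y": 0, "z": -5, "roll": 0, "hand": 0},
  {"x": 0, "y": 0, "z": -4, "roll": 0, "hand": 0},
])

```text
time: 4.6
position: [0.5278, 0.0802, 0.0811]
tool_rot: [-0.106, -3.137, 0.001]
ft_force: [-2.7, -0.4, 4.9]
grip_width: 0.183
grip_force: 35.0
```

Call:
send_rows([
  {"x": 0, "y": 0, "z": -2, "roll": 0, "hand": 0},
  {"x": 0, "y": 0, "z": 0, "roll": 0, "hand": 0},
])

```text
time: 4.8
position: [0.5294, 0.0808, 0.0811]
tool_rot: [0.105, 3.138, 0.001]
ft_force: [-1.0, 0.7, 0.9]
grip_width: 0.184
grip_force: 35.0
```

Call:
send_rows([
  {"x": 0, "y": 0, "z": 0, "roll": 0, "hand": 87},
  {"x": 0, "y": 0, "z": 2, "roll": 0, "hand": 87},
  {"x": 0, "y": 0, "z": 2, "roll": 0, "hand": 87},
  {"x": 0, "y": 0, "z": 2, "roll": 0, "hand": 87},
  {"x": 0, "y": 0, "z": 2, "roll": 0, "hand": 87},
  {"x": 0, "y": 0, "z": 2, "roll": 0, "hand": 87},
  {"x": 0, "y": 0, "z": 2, "roll": 0, "hand": 87},
  {"x": 0, "y": 0, "z": 2, "roll": 0, "hand": 87},
  {"x": 0, "y": 0, "z": 2, "roll": 0, "hand": 87},
  {"x": 0, "y": 0, "z": 2, "roll": 0, "hand": 87},
])

```text
time: 5.8
position: [0.5285, 0.0803, 0.0974]
tool_rot: [0.106, 3.14, 0.0]
ft_force: [0.7, 0.2, 0.1]
grip_width: 0.968
grip_force: 0.0
```

```bash
python3 - <<'E'
from h import *
s=get_state();im=get_image("wrist");cv2.imwrite("pics/w3.png",im);cv2.imwrite("pics/s3.png",get_image("scene"))
print(s["time"],s["position"],s["grip_width"],s["ft_force"])
E
```

```text
5.8 [0.528514   0.08031533 0.09742526] 0.9684923579180698 [0.74704563 0.16084625 0.14595771]
```

View pics/w3.png

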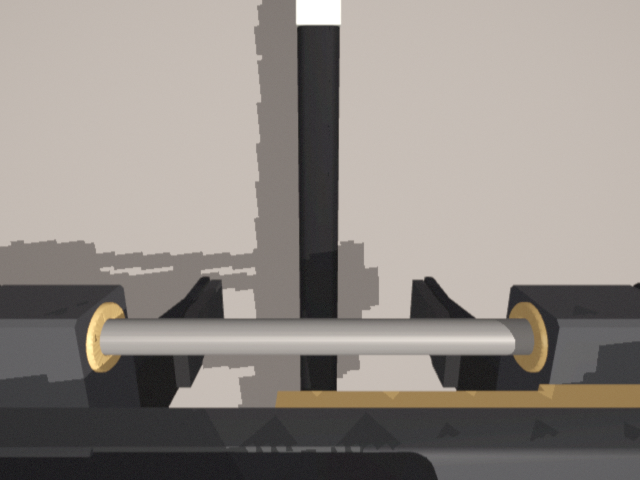

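The turner still stands on edge (handle at u≈318, as wide as it is thick). I push it over with the right finger.

Call:
send_rows([
  {"x": 0, "y": 12, "z": 2, "roll": 0, "hand": 87},
  {"x": 0, "y": 12, "z": 2, "roll": 0, "hand": 87},
  {"x": 0, "y": 8, "z": 0, "roll": 0, "hand": 87},
  {"x": 0, "y": 5, "z": 0, "roll": 0, "hand": 87},
  {"x": 0, "y": 5, "z": 0, "roll": 0, "hand": 87},
  {"x": 0, "y": 5, "z": 0, "roll": 0, "hand": 87},
  {"x": 0, "y": 5, "z": 0, "roll": 0, "hand": 87},
  {"x": 0, "y": 0, "z": 0, "roll": 0, "hand": 87},
  {"x": 0, "y": 0, "z": 0, "roll": 0, "hand": 87},
  {"x": 0, "y": 0, "z": 0, "roll": 0, "hand": 87},
])

```text
time: 6.9
position: [0.5286, 0.1319, 0.1012]
tool_rot: [-0.107, -3.14, 0.0]
ft_force: [0.6, -0.4, 0.2]
grip_width: 1.0
grip_force: 0.0
```

Call:
send_rows([
  {"x": 0, "y": 0, "z": 35, "roll": 0, "hand": 87},
  {"x": 0, "y": 0, "z": 45, "roll": 0, "hand": 87},
  {"x": 0, "y": 0, "z": 35, "roll": 0, "hand": 87},
  {"x": 0, "y": 0, "z": 0, "roll": 0, "hand": 87},
  {"x": 0, "y": 0, "z": 0, "roll": 0, "hand": 87},
])

```text
time: 7.4
position: [0.5289, 0.1321, 0.2171]
tool_rot: [0.107, 3.138, 0.001]
ft_force: [-0.3, -0.1, -0.6]
grip_width: 1.003
grip_force: 0.0
```

```bash
python3 - <<'E'
from h import *
s=get_state();c=get_calibration("wrist");im=get_image("wrist");cv2.imwrite("pics/w4.png",im)
from scipy.spatial.transform import Rotation as R
y=R.from_rotvec(s["tool_rot"]).as_matrix()[:,1]
print(s["time"],s["position"],np.degrees(np.arctan2(y[1],y[0])),s["grip_width"],s["ft_force"])
V=im.max(2)
for v in range(0,300,30):
    u=np.where(V[v,230:400]<55)[0]+230
    if len(u):print(v,u.min(),u.max(),len(u),(1000*ray("wrist",[(u.min(),v),(u.max(),v)],.016,c)[:,:2]).round().tolist())
E
```

```text
7.4 [0.52890492 0.13208915 0.21706428] 86.0975997664828 1.003304663917362 [-0.33155272 -0.07179058 -0.63961736]
90 268 305 11 [[429.0, 106.0], [431.0, 131.0]]
120 271 307 14 [[449.0, 106.0], [451.0, 131.0]]
150 274 309 22 [[470.0, 106.0], [472.0, 131.0]]
180 277 311 26 [[492.0, 106.0], [494.0, 131.0]]
210 279 313 33 [[515.0, 105.0], [516.0, 131.0]]
240 282 315 34 [[538.0, 105.0], [540.0, 131.0]]
270 285 317 33 [[563.0, 105.0], [565.0, 131.0]]
```

View pics/w4.png

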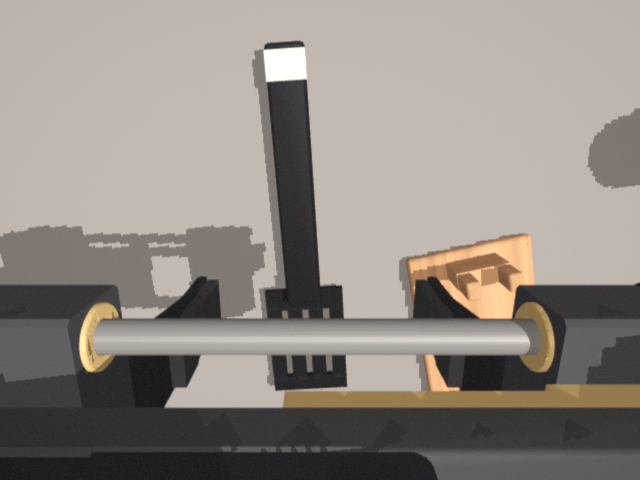

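The turner lies flat, with its handle end at (285,45) and blade at (307,338). Its origin is at about (533,118) mm with heading ≈0°. I regrip across the width at turner x≈+15.

Call:
send_rows([
  {"x": 10, "y": -7, "z": -35, "roll": 2, "hand": 87},
  {"x": 9, "y": -7, "z": -40, "roll": 2, "hand": 87},
  {"x": 0, "y": 0, "z": -40, "roll": 0, "hand": 80},
  {"x": 0, "y": 0, "z": -20, "roll": 0, "hand": 70},
  {"x": 0, "y": 0, "z": -8, "roll": 0, "hand": 60},
  {"x": 0, "y": 0, "z": -1, "roll": 0, "hand": 0},
  {"x": 0, "y": 0, "z": 0, "roll": 0, "hand": 0},
  {"x": 0, "y": 0, "z": 0, "roll": 0, "hand": 0},
  {"x": 0, "y": 0, "z": 0, "roll": 0, "hand": 0},
  {"x": 0, "y": 0, "z": 0, "roll": 0, "hand": 0},
], force=60)

```text
time: 8.45
position: [0.5476, 0.1182, 0.0725]
tool_rot: [-0.003, 3.141, 0.0]
ft_force: [-0.8, 0.2, -0.6]
grip_width: 0.368
grip_force: 0.0
```

Call:
send_rows([
  {"x": 0, "y": 0, "z": 0, "roll": 0, "hand": 0},
  {"x": 0, "y": 0, "z": 0, "roll": 0, "hand": 0},
  {"x": 0, "y": 0, "z": 0, "roll": 0, "hand": 0},
  {"x": 0, "y": 0, "z": 0, "roll": 0, "hand": 0},
])

```text
time: 8.85
position: [0.5476, 0.1183, 0.0725]
tool_rot: [-0.004, 3.141, 0.0]
ft_force: [0.0, -0.9, 1.2]
grip_width: 0.318
grip_force: 60.0
```

Call:
send_rows([
  {"x": 0, "y": 0, "z": 40, "roll": 0, "hand": 0},
  {"x": 0, "y": 0, "z": 45, "roll": 0, "hand": 0},
  {"x": 0, "y": 0, "z": 45, "roll": 0, "hand": 0},
  {"x": 10, "y": -40, "z": 20, "roll": 0, "hand": 0},
  {"x": 10, "y": -43, "z": 20, "roll": 0, "hand": 0},
  {"x": 10, "y": -43, "z": 20, "roll": 0, "hand": 0},
  {"x": 10, "y": -43, "z": 20, "roll": -1, "hand": 0},
  {"x": 10, "y": -43, "z": 18, "roll": -1, "hand": 0},
  {"x": 10, "y": -43, "z": 0, "roll": -1, "hand": 0},
  {"x": 10, "y": -43, "z": 0, "roll": 0, "hand": 0},
])

```text
time: 9.85
position: [0.6179, -0.1813, 0.301]
tool_rot: [0.078, 3.139, 0.0]
ft_force: [0.4, -0.7, -0.7]
grip_width: 0.318
grip_force: 60.0
```

Call:
send_rows([
  {"x": 2, "y": -46, "z": 0, "roll": 0, "hand": 0},
  {"x": 0, "y": 0, "z": 0, "roll": 0, "hand": 0},
  {"x": 0, "y": 0, "z": 0, "roll": 0, "hand": 0},
])

```text
time: 10.15
position: [0.6188, -0.2275, 0.2995]
tool_rot: [-0.084, -3.139, -0.0]
ft_force: [0.4, 0.9, -1.3]
grip_width: 0.321
grip_force: 60.0
```

```bash
python3 - <<'E'
from h import *
s=get_state();c=get_calibration("wrist");im=get_image("wrist");cv2.imwrite("pics/w5.png",im)
from scipy.spatial.transform import Rotation as R
y=R.from_rotvec(s["tool_rot"]).as_matrix()[:,1]
print(s["time"],s["position"],np.degrees(np.arctan2(y[1],y[0])),s["grip_width"],s["ft_force"])
hsv=cv2.cvtColor(im,cv2.COLOR_BGR2HSV).astype(int);H,S,V=hsv[...,0],hsv[...,1],hsv[...,2]
red=((H<5)|(H>174))&(S>150)&(V>60)
us=np.where(red.any(0))[0];print(us.min(),us.max())
print([(u,np.where(red[:,u])[0].min()) for u in us[::8]])
E
```

```text
10.15 [ 0.61881505 -0.22748946  0.29949549] 86.92360150597543 0.32146705808883325 [ 0.38324328  0.89076354 -1.27318832]
252 394
[(np.int64(252), np.int64(229)), (np.int64(260), np.int64(219)), (np.int64(268), np.int64(219)), (np.int64(276), np.int64(219)), (np.int64(352), np.int64(197)), (np.int64(360), np.int64(221)), (np.int64(368), np.int64(221)), (np.int64(376), np.int64(221)), (np.int64(384), np.int64(221)), (np.int64(392), np.int64(228))]
```

View pics/w5.png

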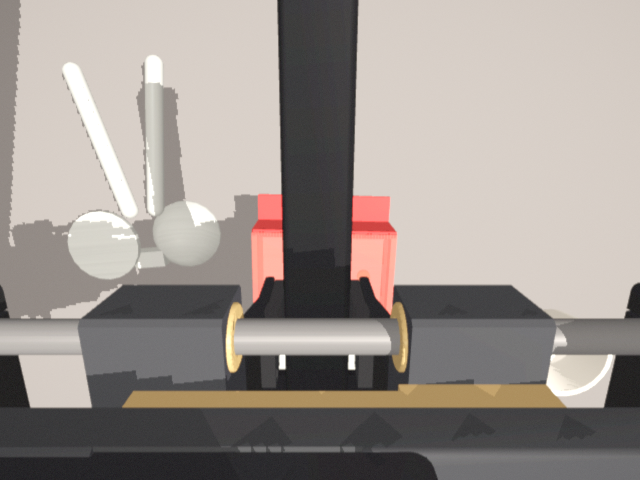

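The lip flange runs from (258,194) to (389,197), centred on the held turner and nearly parallel to the tool. I turn these pixels into box coordinates.

```bash
python3 - <<'E'
from h import *
im=cv2.imread("pics/w5.png").astype(int);c=get_calibration("wrist")
red=(im[...,2]>120)&(im[...,1]<110)&(im[...,0]<110)
us=[u for u in list(range(261,277))+list(range(357,386))]
vs=[np.where(red[150:,u])[0].min()+150 for u in us]
k,b=np.polyfit(us,vs,1);print(k,b)
P=ray("wrist",[(u,k*u+b) for u in(258,323.5,389)],.048,c)*1000;print(P.round(1))
d=P[0]-P[2];a=np.arctan2(d[1],d[0]);print("tooth yaw", np.degrees(a))
Q=ray("wrist",[(253,234),(394,236)],.088,c)*1000;print(Q.round(1))
E
```

```text
0.019094458552056996 213.90073169997282
[[ 621.9 -277.1   48. ]
 [ 626.1 -218.5   48. ]
 [ 630.2 -159.8   48. ]]
tooth yaw -94.06535471922142
[[ 625.5 -275.7   88. ]
 [ 632.9 -163.    88. ]]
```

```bash
python3 - <<'E'
from h import *
im=cv2.imread("pics/w5.png").astype(int);c=get_calibration("wrist")
red=(im[...,2]-im[...,1]>70)
us=list(range(262,276))+list(range(359,386))
vs=[np.where(red[150:,u])[0].min()+150 for u in us]
k,b=np.polyfit(us,vs,1);print(k,b)
e=np.where(red[205])[0];print(e.min(),e.max())
P=ray("wrist",[(u,k*u+b) for u in(e.min(),(e.min()+e.max())/2,e.max())],.048,c)*1000;print(P.round(1))
d=P[2]-P[0];print("box yaw", np.degrees(np.arctan2(d[1],d[0]))-90)
E
```

```text
0.018965435332921422 188.93219746584612
258 389
[[ 599.5 -275.    48. ]
 [ 603.5 -217.5   48. ]
 [ 607.6 -159.8   48. ]]
box yaw -4.030529752021636
```

Lip middle is at (603.5,-217.5), yaw -4.0°, so the box origin is at about (677,-223). I back off to put the blade tip at box x≈-105, blade centre 38 mm up.

Call:
send_rows([
  {"x": -35, "y": 4, "z": 0, "roll": -1, "hand": 0},
  {"x": -35, "y": 4, "z": 0, "roll": 0, "hand": 0},
  {"x": -35, "y": 4, "z": 0, "roll": 0, "hand": 0},
  {"x": -35, "y": 4, "z": 0, "roll": 0, "hand": 0},
  {"x": -36, "y": 5, "z": 0, "roll": 0, "hand": 0},
  {"x": 0, "y": 0, "z": -40, "roll": 0, "hand": 0},
  {"x": 0, "y": 0, "z": -45, "roll": 0, "hand": 0},
  {"x": 0, "y": 0, "z": -45, "roll": 0, "hand": 0},
  {"x": 0, "y": 0, "z": -45, "roll": 0, "hand": 0},
  {"x": 0, "y": 0, "z": -22, "roll": 0, "hand": 0},
])

```text
time: 11.2
position: [0.4417, -0.2016, 0.0998]
tool_rot: [-0.1, -3.135, -0.004]
ft_force: [-0.5, 0.5, -1.3]
grip_width: 0.317
grip_force: 60.0
```

Call:
send_rows([
  {"x": 0, "y": 0, "z": 0, "roll": 0, "hand": 0},
  {"x": 0, "y": 0, "z": 0, "roll": 0, "hand": 0},
])

```text
time: 11.4
position: [0.4442, -0.2036, 0.1039]
tool_rot: [0.103, 3.139, 0.0]
ft_force: [-0.0, 0.1, -0.5]
grip_width: 0.315
grip_force: 60.0
```

```bash
python3 - <<'E'
from h import *
cv2.imwrite("pics/s6.png",cv2.resize(get_image("scene")[130:280,150:370],None,fx=3,fy=3,interpolation=cv2.INTER_CUBIC))
im=get_image("top");cv2.imwrite("pics/t6.png",im)
t=cv2.resize(im[190:330,370:450],None,fx=3,fy=3,interpolation=cv2.INTER_CUBIC)
s=cv2.imread("pics/s6.png")[:420,:500];cv2.imwrite("pics/m6.png",np.hstack([s,t[:420]]))
print(get_state()["position"],s.shape,t.shape)
E
```

```text
[ 0.44513685 -0.2044842   0.10519511] (420, 500, 3) (420, 240, 3)
```

View pics/m6.png

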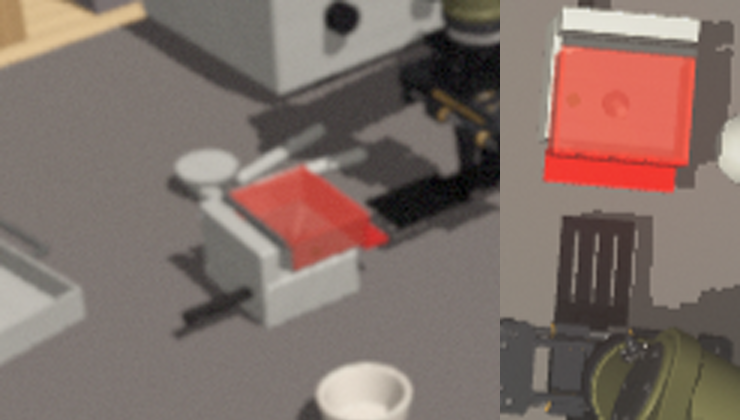

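The blade is level and in line, its front edge (crop pixels (563,215)-(636,218)) short of the red lip.

```bash
python3 - <<'E'
from h import *
print(ray("top",[(391,261.7),(415.3,262.3)],.041)*1000, get_state()["position"])
E
```

```text
[[ 575.90530143 -182.4234209    41.        ]
 [ 575.36209409 -247.814928     41.        ]] [ 0.44513685 -0.2044842   0.10519511]
```

Call:
send_rows([
  {"x": 0, "y": 0, "z": -4, "roll": 0, "hand": 0},
  {"x": 10, "y": -1, "z": 0, "roll": 0, "hand": 0},
  {"x": 15, "y": -1, "z": 0, "roll": 0, "hand": 0},
  {"x": 15, "y": -1, "z": 0, "roll": 0, "hand": 0},
  {"x": 15, "y": -1, "z": 0, "roll": 0, "hand": 0},
  {"x": 5, "y": 0, "z": 0, "roll": 0, "hand": 0},
  {"x": 0, "y": 0, "z": 0, "roll": 0, "hand": 0},
  {"x": 0, "y": 0, "z": 0, "roll": 0, "hand": 0},
])

```text
time: 12.3
position: [0.5031, -0.2088, 0.0992]
tool_rot: [-0.106, -3.139, -0.0]
ft_force: [-0.2, -0.6, -0.6]
grip_width: 0.312
grip_force: 60.0
```

Call:
send_rows([
  {"x": 0, "y": 0, "z": 6, "roll": 0, "hand": 0},
  {"x": 0, "y": 0, "z": 6, "roll": 0, "hand": 0},
  {"x": 0, "y": 0, "z": 6, "roll": 0, "hand": 0},
  {"x": 0, "y": 0, "z": 6, "roll": 0, "hand": 0},
  {"x": 0, "y": 0, "z": 6, "roll": 0, "hand": 0},
  {"x": 0, "y": 0, "z": 6, "roll": 0, "hand": 0},
  {"x": 0, "y": 0, "z": 2, "roll": 0, "hand": 0},
  {"x": 0, "y": 0, "z": 0, "roll": 0, "hand": 0},
  {"x": 0, "y": 0, "z": 0, "roll": 0, "hand": 0},
])

```text
time: 13.2
position: [0.504, -0.2087, 0.1375]
tool_rot: [0.106, 3.138, -0.0]
ft_force: [-0.0, -0.4, -4.0]
grip_width: 0.313
grip_force: 60.0
```

```bash
python3 - <<'E'
from h import *
s=cv2.resize(get_image("scene")[150:270,190:370],None,fx=4,fy=4,interpolation=cv2.INTER_CUBIC)
cv2.imwrite("pics/s7.png",s);st=get_state();print(st["position"],st["ft_force"],st["torque"])
E
```

```text
[ 0.50403882 -0.20875421  0.13738948] [-0.18750426 -0.95205049 -3.29010721] [0.04386457 0.2801941  0.04230339]
```

View pics/s7.png

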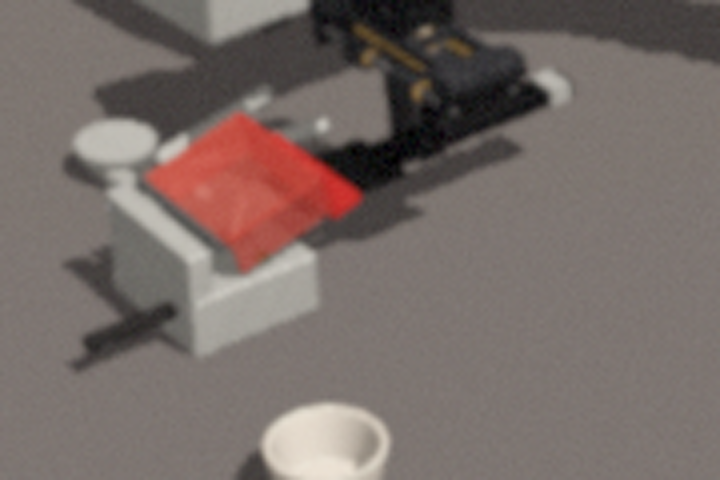

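The guard is lifted on the blade and the white handle end is at crop pixel (552,87). I check the turner's pitch from it.

```bash
python3 - <<'E'
from h import *
c=get_calibration("scene");T=np.linalg.inv(c["world_from_camera"])
for z in(.065,.075,.085,.095):
    q=T@[.358,-.1985,z,1];p=c["mtx"]@q[:3]/q[2];print(z,(p[:2]-[190,150])*4)
im=get_image("scene")[150:270,190:370];m=im.min(2)>150
ys,xs=np.where(m[10:35,130:145]);print("cap",4*(xs.mean()+130),4*(ys.mean()+10),len(xs))
E
```

```text
0.065 [557.62247417  94.66882282]
0.075 [557.80253963  84.18785455]
0.085 [557.98362739  73.64738163]
0.095 [558.16574619  63.04689587]
cap 551.8571428571429 82.14285714285714 28
```

The turner is still level, at 73 mm. I push in with the blade.

Call:
send_rows([
  {"x": 7, "y": -0.5, "z": 0, "roll": 0, "hand": 0},
  {"x": 7, "y": -0.5, "z": 0, "roll": 0, "hand": 0},
  {"x": 7, "y": -0.5, "z": 0, "roll": 0, "hand": 0},
  {"x": 7, "y": -0.5, "z": 0, "roll": 0, "hand": 0},
  {"x": 7, "y": -0.5, "z": 0, "roll": 0, "hand": 0},
  {"x": 6, "y": -0.5, "z": 0, "roll": 0, "hand": 0},
  {"x": 5, "y": -0.5, "z": 0, "roll": 0, "hand": 0},
  {"x": 0, "y": 0, "z": 0, "roll": 0, "hand": 0},
  {"x": 0, "y": 0, "z": 0, "roll": 0, "hand": 0},
])

```text
time: 14.2
position: [0.5503, -0.2122, 0.1375]
tool_rot: [0.106, 3.138, -0.0]
ft_force: [-0.5, 0.9, -3.8]
grip_width: 0.317
grip_force: 60.0
```

Call:
send_rows([
  {"x": 2, "y": 0, "z": 0, "roll": 0, "hand": 0},
  {"x": 2, "y": 0, "z": 0, "roll": 0, "hand": 0},
  {"x": 0, "y": 0, "z": 0, "roll": 0, "hand": 0},
])

```text
time: 14.5
position: [0.5524, -0.2122, 0.1369]
tool_rot: [-0.107, -3.137, -0.001]
ft_force: [-5.4, 1.0, -2.0]
grip_width: 0.315
grip_force: 60.0
```

Call:
send_rows([
  {"x": 2, "y": 0, "z": 0, "roll": 0, "hand": 0},
  {"x": 0, "y": 0, "z": 0, "roll": 0, "hand": 0},
])

```text
time: 14.7
position: [0.5529, -0.2123, 0.1364]
tool_rot: [-0.107, -3.134, -0.002]
ft_force: [-8.4, 1.0, -1.1]
grip_width: 0.31
grip_force: 60.0
```

The force rises against a hard stop, so the toggle is over. I draw the blade out.

Call:
send_rows([
  {"x": -6, "y": 0.4, "z": 0, "roll": 0, "hand": 0},
  {"x": -12, "y": 1, "z": 0, "roll": 0, "hand": 0},
  {"x": -15, "y": 1, "z": 0, "roll": 0, "hand": 0},
  {"x": -15, "y": 1, "z": 0, "roll": 0, "hand": 0},
  {"x": -15, "y": 1, "z": 0, "roll": 0, "hand": 0},
  {"x": -15, "y": 1, "z": 0, "roll": 0, "hand": 0},
  {"x": -15, "y": 1, "z": 0, "roll": 0, "hand": 0},
  {"x": -15, "y": 1, "z": 0, "roll": 0, "hand": 0},
  {"x": -10, "y": 1, "z": 0, "roll": 0, "hand": 0},
  {"x": 0, "y": 0, "z": 0, "roll": 0, "hand": 0},
])

```text
time: 15.7
position: [0.4369, -0.2039, 0.138]
tool_rot: [0.107, 3.138, 0.001]
ft_force: [0.5, -0.1, -1.4]
grip_width: 0.314
grip_force: 60.0
```

```bash
python3 - <<'E'
from h import *
st=get_state();print(st["position"],st["ft_force"])
a=cv2.imread("pics/t6.png");b=get_image("top");cv2.imwrite("pics/t8.png",b)
s0=cv2.imread("pics/scene0.png");s=get_image("scene")
k=lambda i:cv2.resize(i[195:265,375:445],(280,280),interpolation=cv2.INTER_CUBIC)
j=lambda i:cv2.resize(i[175:245,210:290],(320,280),interpolation=cv2.INTER_CUBIC)
cv2.imwrite("pics/m8.png",np.vstack([np.hstack([k(a),j(s0)]),np.hstack([k(b),j(s)])]))
E
```

```text
[ 0.4369136  -0.20393267  0.1379802 ] [ 0.51183143 -0.10528959 -1.37132625]
```

View pics/m8.png

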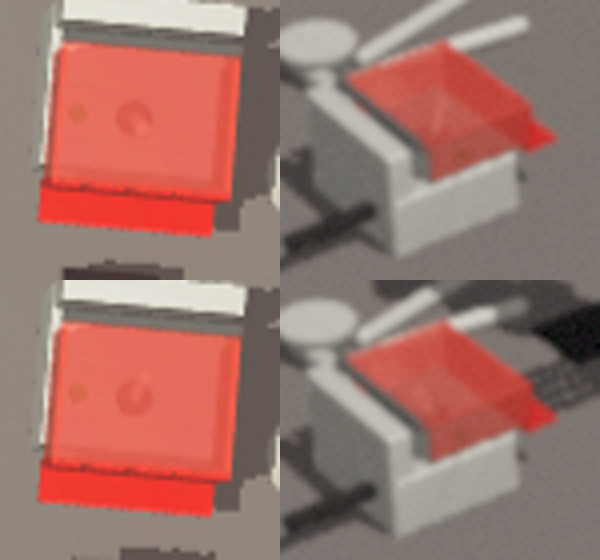

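Compared with the upper crops, the toggle now leans to the back wall (bottom left, ~(135,385)), and the guard sits shut exactly as before. Next I lay the turner down.

Call:
send_rows([
  {"x": 4, "y": 25, "z": 0, "roll": 0, "hand": 0},
  {"x": 4, "y": 30, "z": 0, "roll": 0, "hand": 0},
  {"x": 4, "y": 30, "z": 0, "roll": 0, "hand": 0},
  {"x": 0, "y": 0, "z": -20, "roll": 0, "hand": 0},
  {"x": 0, "y": 0, "z": -25, "roll": 0, "hand": 0},
  {"x": 0, "y": 0, "z": -10, "roll": 0, "hand": 0},
  {"x": 0, "y": 0, "z": -5, "roll": 0, "hand": 0},
  {"x": 0, "y": 0, "z": -4, "roll": 0, "hand": 0},
  {"x": 0, "y": 0, "z": 0, "roll": 0, "hand": 0},
  {"x": 0, "y": 0, "z": 0, "roll": 0, "hand": 0},
])

```text
time: 16.8
position: [0.4501, -0.119, 0.0739]
tool_rot: [0.107, 3.138, -0.0]
ft_force: [0.6, 0.8, -0.5]
grip_width: 0.314
grip_force: 60.0
```

Call:
send_rows([
  {"x": 0, "y": 0, "z": -1, "roll": 0, "hand": 0},
  {"x": 0, "y": 0, "z": 0, "roll": 0, "hand": 45},
  {"x": 0, "y": 0, "z": 0, "roll": 0, "hand": 60},
  {"x": 0, "y": 0, "z": 0, "roll": 0, "hand": 70},
  {"x": 0, "y": 0, "z": 0, "roll": 0, "hand": 70},
  {"x": 0, "y": 0, "z": 0, "roll": 0, "hand": 70},
  {"x": 0, "y": 0, "z": 0, "roll": 0, "hand": 70},
  {"x": 0, "y": 0, "z": 20, "roll": 0, "hand": 70},
  {"x": 0, "y": 0, "z": 40, "roll": 0, "hand": 70},
  {"x": 0, "y": 0, "z": 40, "roll": 0, "hand": 70},
])

```text
time: 17.8
position: [0.4488, -0.1188, 0.1729]
tool_rot: [-0.106, -3.138, 0.0]
ft_force: [0.8, 0.0, 1.1]
grip_width: 0.796
grip_force: 0.0
```

Call:
send_rows([
  {"x": 0, "y": 0, "z": 40, "roll": 0, "hand": 70},
  {"x": 0, "y": 0, "z": 0, "roll": 0, "hand": 70},
  {"x": 0, "y": 0, "z": 0, "roll": 0, "hand": 70},
  {"x": 0, "y": 0, "z": 0, "roll": 0, "hand": 70},
])

```text
time: 18.2
position: [0.4488, -0.1186, 0.2112]
tool_rot: [-0.106, -3.138, -0.0]
ft_force: [-0.6, -0.2, 0.1]
grip_width: 0.806
grip_force: 0.0
```

```bash
python3 - <<'E'
from h import *
s=get_state();c=get_calibration("wrist");im=get_image("wrist");print(s["position"],s["grip_width"],s["ft_force"])
V=im.max(2)
for v in range(0,280,30):
    u=np.where(V[v,200:420]<55)[0]+200
    if len(u):print(v,len(u),(1000*ray("wrist",[(u.min(),v),(u.max(),v)],.016,c)[:,:2]).round().tolist())
t=get_image("top");a=cv2.imread("pics/top0.png")
for n,(u,v,w) in dict(ram=(300,165,40),jar=(135,280,34),sq=(440,222,60),box=(382,188,58)).items():
    d=cv2.absdiff(a[v:v+w,u:u+w],t[v:v+w,u:u+w]).max(2);print(n,(d>60).sum(),w*w)
E
```

```text
[ 0.44877856 -0.11863285  0.21115526] 0.8060067701266318 [-0.5960517  -0.2338613   0.11201429]
60 5 [[331.0, -123.0], [333.0, -97.0]]
90 3 [[350.0, -124.0], [352.0, -99.0]]
120 5 [[370.0, -126.0], [371.0, -100.0]]
150 7 [[390.0, -127.0], [392.0, -102.0]]
180 19 [[411.0, -129.0], [413.0, -103.0]]
210 30 [[434.0, -130.0], [435.0, -105.0]]
240 34 [[457.0, -132.0], [458.0, -106.0]]
270 36 [[481.0, -135.0], [483.0, -108.0]]
ram 0 1600
jar 0 1156
sq 106 3600
box 0 3364
```

```bash
python3 -c "
from bench import *
print(close_job())"
```

```text
the job is handed in; nothing more can be done
None
```

The griddle toggle is pushed over, the guard has dropped shut, the turner lies flat and released on the counter, and the job is handed in at about 18 s of the 67 s; I don't have the judge's result. The ramekin and jar did not move, and a small image change at the squeezer is probably the arm's shadow, though I did not confirm that.

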